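Lock the white reference carrier onto its keyhole stud

TASK

The whiteness meter is about to be calibrated: pick up the blue carrier plate with the white reference disc by its yellow handle, lower the wide end of its keyhole over the brass stud of the aluminium dock until the plate lies flat on the dock, then slide it along the dock in the direction of its handle until the stud stands in the closed end of the narrow slot. Leave it flat and straight along the dock with its disc over the dock's long side, let go, and leave the carrier with the black disc where it is.

Things in the scene. Friction and masses are not known exactly. Their poses are not given: they have to be found in the camera images.
- white_carrier: Loose blue plate with white disc, 202x90x6, 0.3 kg. Origin: underside, at the narrow slot's closed end; z up. On its x axis (mm): front edge +22; slot 20 wide, end wall +10, opening at -20 into the wide hole, 50 across, centre -45; yellow handle centre -95 (4 behind centre of mass), 44 long, 16 thick in y, top z=51: grip across y; disc centre -146, 60 wide, top z=12.5; rear edge -180.
- black_carrier: Bystander, to be left alone: a loose blue plate the same in shape, size (202x90 mm, 51 mm high with handle), origin and axes as the white carrier, but with a black disc.
- dock: Fixed aluminium slab, x -160 (long side, to robot) to +40, y +-55 mm, top z=12. Origin: bench level on the axis of its brass stud: neck 12 across, z 12-24; head 30 across, z 24-31 mm. Plate goes down, axes along the dock's, with its origin at dock x=+45 (wide hole round stud), slides 45 mm along dock -x; locked with origin at x=y=0 (slot wall stops it 4 mm further).
- whiteness_meter_old: The big grey whiteness meter, fixed at the back between the left place and the dock: an obstacle, nothing to do on it. About 365 deep (x) x 230 wide (y) x 400 mm high. Origin: bench level, under its middle; its front face is 190 mm nearer the robot than the origin, so carry things past it on the robot's side.

How it is judged:
By the outcome, as a careful person would: the job done as asked, in the order asked, and still so for the second after the job is handed in, with the robot touching nothing.
It also fails if it takes over 48 s, if anything falls off the work surface, if the arm or the gripper's body presses on something with over 40 N, if the wrist force passes 120 N, or if a joint passes its speed limit or range.

ROBOT

A 6-joint arm with a two-finger parallel gripper is mounted at the origin on a cart in front of the work surface, level with it; the furniture and walls round the work are solid. World frame = base frame: x ahead of the robot, y to its left, z up, the work surface at z = 0. Lengths are in m, angles in rad, forces in N, time in s.
With the tool pointing down it reaches from about 0.425 to 1.125 m from the base axis. Payload 14.9 kg.
Tool frame: the origin (TCP) lies at the very end of the fingers, on their centre line; the grasp point (between the pads) lies manip.grip_depth behind it (manip.grip_depth is the distance from the TCP to the grasp point, in m); z points along the fingers, y is the line along which they close (so a half turn about z gives the same grasp; the last joint's range is limited). The gripper opens to 91 mm and grips with 3 to 60 N. Pads are 32 mm wide; open, the fingers measure 118 mm over their backs; the gripper's body (76 mm by 178 mm) begins 60 mm behind the grasp point.
Start: joints at [-1.315, 0.379, 1.734, -0, 1.028, -0.033], TCP at [0.199, -0.671, 0.214] pointing down, gripper open.
Joint ranges: [-2.77, 2.77], [-0.74, 2.19], [0, 2.66], [-1.06, 4.2], [0.31, 2.87], [-3.08, 3.08]. Speed limits (rad/s): [1.89, 1.89, 2.39, 3.14, 3.14, 3.14].

INTERFACE

Orientations are given as a 3x3 rotation matrix whose columns are the frame's x, y, z axes.
In Python, from cell import manip, capture, camera_info gives the robot as it stands (manip), with the cameras as plain functions.
- The arm moves only by the tool step_hand, called after "Emit:" as name([rows], argument=value, ...), one row to a line, values as JSON. Schema: {"type":"object","properties":{"offsets":{"type":"object","properties":{"plan":{"type":"array","items":{"type":"array","items":{"type":"number"},"minItems":5,"maxItems":5},"minItems":1,"maxItems":10}},"additionalProperties":false,"required":["plan"]},"only":{"type":"string"},"quiet":{"type":"boolean"},"lines":{"type":"string"}},"required":["offsets"],"additionalProperties":false}. offsets is an object whose key "plan" holds a list of rows, 1 to 10 of them, each of 5 numbers: the finger opening in m, then dx, dy, dz in shares of 0.3 m (1.0 is 0.3 m), then a turn about the tool's z in fractions of the full range, 1 being pi/2 rad; each row is the pose to reach, as a shift and turn from the pose commanded when the call began, along the tool's axes at that moment; what a row does not reach only later rows make up. A row lasts 1/8 s, in which the tool goes at most 0.0625 m and 0.188 rad, less where a joint would pass 70% of its speed; a pose out of reach is approached as far as the arm can. The fingers move at their own pace and stop on an object; the grip force is fixed at half the most. Time passes only in rows, so rows that do not move let the fingers close. The tool returns the time, the measured TCP pose, the force, the opening and the grip force at its end. only (a regular expression) keeps the lines of the reply that match it, lines (a string "A,B") keeps lines A to B, and quiet returns only ok. No shift or turn number may pass 1 either way. Input that does not fit is refused with a message, and nothing moves.
- manip.get_obs(): the state, without advancing time (a new reading comes with each control period).
- capture(name): name is "scene" or "top" or "wrist"; returns the picture (420x560x3 uint8, red, green, blue); there is no depth.
- camera_info(name): a dict with "mtx" (3x3 intrinsics, pixels), "R" (3x3) and "t" (3): a world point X has camera coordinates R X + t. Camera axes: x right, y down, z forward; pixel columns grow to the right and rows downward; lengths in m; the calibration is good to about 2 mm. A picture is of the moment at which its call begins: read the wrist's pose just before it. camera_info takes no time and is no camera call; for the wrist camera it gives the pose at the moment of the call.
- manip.job_done(): hands the job in; it is judged then, once.
The state is a dict: "time_s": time; "joint_positions": joint angles; "dq": joint speeds; "joint_torque": joint torques, N m; "eef_pos": TCP position; "tcp_rot": TCP orientation; "contact_force": force on the tool from outside, world axes, zero at the start; "ft_torque": the same for the moment, N m; "opening": finger opening in m; "finger_force": force on a finger pad.
Only numpy, scipy, OpenCV 4.12 (cv2) and the standard library are available. Lean on these libraries where they do the work, as an engineer would, in place of code of your own. Each camera call takes 0.05 s, during which the arm holds its last target. There are 200 camera calls.

## Working session

There is one attempt and no reset: what is moved stays moved. The work goes in short steps, Python scripts to look and compute and a tool call to move; the robot and the scene stay as the last step left them, time stands still between calls to the robot, and variables do not carry over. Pictures are saved under pics/ and viewed, at most 10 in all, crops included, and the job is handed in when it is done.

```bash
ls; mkdir -p pics; python3 - <<'E'
from cell import manip, capture, camera_info
import cv2
o=manip.get_obs();print(o);print(manip.grip_depth)
for n in("scene","top"):
    cv2.imwrite(f"pics/{n}0.png",capture(n)[:,:,::-1]);print(n,camera_info(n))
E
```

```text
cell.py
pics
{'time_s': 0.0, 'joint_positions': array([-1.31529242e+00,  3.79393263e-01,  1.73479216e+00, -1.56062284e-05,
        1.02847067e+00, -3.33005589e-02]), 'dq': array([-6.71468268e-04,  1.27032701e-03,  3.52638232e-04, -1.22042788e-03,
       -4.86791135e-05,  1.81357905e-03]), 'joint_torque': array([-6.57724973e-03, -7.63727832e+01, -4.34370518e+01,  6.47404580e-02,
        4.25246498e-02, -1.01091571e-04]), 'eef_pos': array([ 0.19925516, -0.67062929,  0.21329331]), 'tcp_rot': array([[ 9.58582764e-01,  2.84813982e-01, -2.81698160e-04],
       [ 2.84814121e-01, -9.58582216e-01,  1.02553384e-03],
       [ 2.20555302e-05, -1.06329067e-03, -9.99999434e-01]]), 'contact_force': array([-0.26829027,  0.14779817, -0.83164846]), 'ft_torque': array([ 0.00868636, -0.01425117,  0.06642637]), 'finger_force': 0.0, 'opening': 0.09106390999754922}
0.0188
scene {'mtx': array([[470.36200052,   0.        , 278.93191607],
       [  0.        , 470.36200052, 214.03045658],
       [  0.        ,   0.        ,   1.        ]]), 'R': array([[-0.9068371 , -0.42140319, -0.00811358],
       [-0.24690671,  0.54673442, -0.80007409],
       [ 0.34158975, -0.72353356, -0.59984634]]), 't': array([0.58299379, 0.19045315, 0.98685745])}
top {'mtx': array([[498.9922904 ,   0.        , 283.54940592],
       [  0.        , 498.9922904 , 208.55757397],
       [  0.        ,   0.        ,   1.        ]]), 'R': array([[-0.3971517 , -0.91774959, -0.00249474],
       [-0.72364615,  0.31482392, -0.61418414],
       [ 0.56445264, -0.24211896, -0.78915881]]), 't': array([0.27456927, 0.48937238, 0.97702088])}
```

View pics/scene0.png

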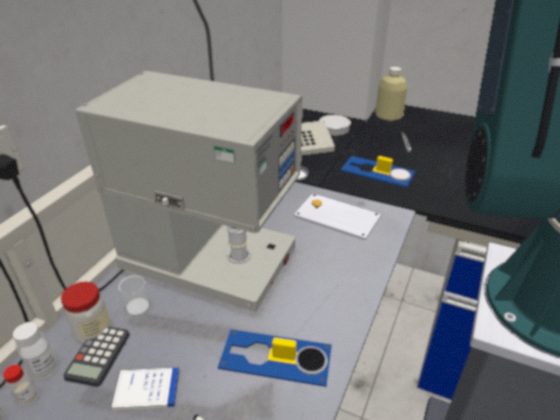

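View pics/top0.png

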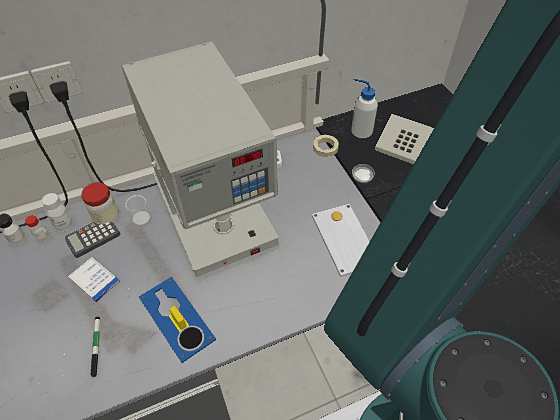

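The scene view shows the white carrier at about (378,171) and the dock at (338,214), with its stud at (317,203). The black carrier is near (275,357). In the top view the dock is at (342,238) and the arm hides the white carrier. Next I'll look through the wrist camera and at an enlarged scene crop.

```bash
python3 - <<'E'
from cell import manip, capture, camera_info
import cv2
ci=camera_info("wrist");print(ci)
cv2.imwrite("pics/w0.png",capture("wrist")[:,:,::-1])
i=cv2.imread("pics/scene0.png")[140:250,280:430]
cv2.imwrite("pics/crop0.png",cv2.resize(i,None,fx=5,fy=5,interpolation=cv2.INTER_CUBIC))
E
```

```text
{'mtx': array([[320.29108061,   0.        , 280.39356101],
       [  0.        , 320.29108061, 208.90121209],
       [  0.        ,   0.        ,   1.        ]]), 'R': array([[ 2.83071849e-01, -9.59098615e-01, -4.18468645e-04],
       [-9.31208600e-01, -2.74944691e-01,  2.39282178e-01],
       [-2.29610261e-01, -6.73443671e-02, -9.70949980e-01]]), 't': array([-0.70037521, -0.02455328,  0.39013773])}
```

View pics/w0.png

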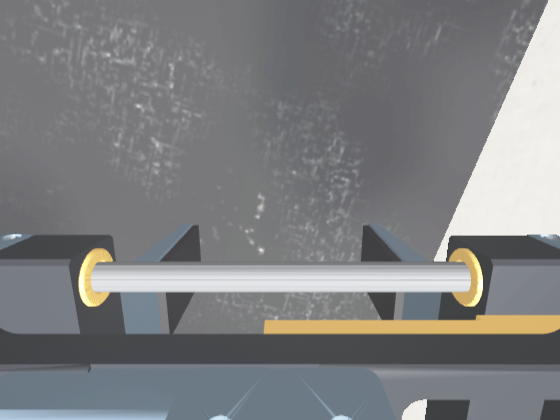

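View pics/crop0.png

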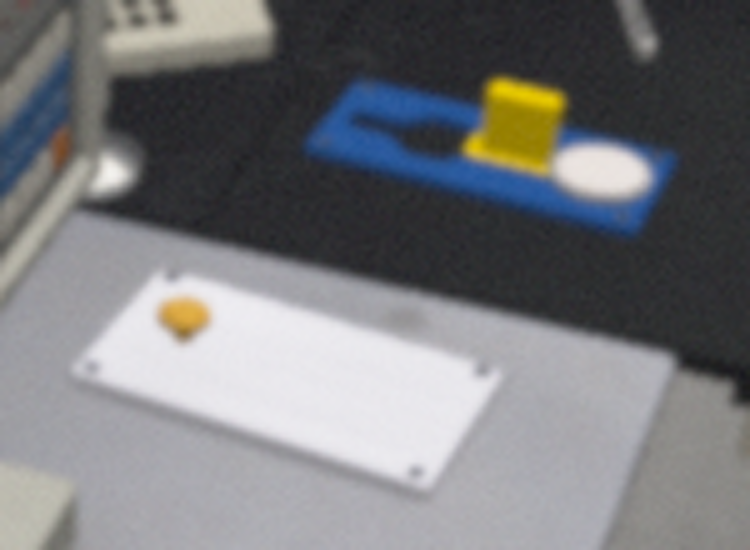

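The wrist view shows only the bare dark bench. In the crop, the dock-top corners are at (165,268), (75,370), (430,493) and (500,372). The carrier plate corners are at (360,82), (305,150), (635,235) and (677,155), with the handle top near (525,92). Now I'll fit both poses.

```bash
cat > h.py <<'E'
import numpy as np, cv2
from scipy.optimize import least_squares
def proj(ci,X): 
    c=np.asarray(X)@ci["R"].T+ci["t"]; p=c@ci["mtx"].T; return p[:,:2]/p[:,2:]
def fit(ci,P,uv,x0):
    P=np.array(P,float)/1000; uv=np.array(uv,float)
    def W(q): c,s=np.cos(q[2]),np.sin(q[2]); return np.c_[P[:,0]*c-P[:,1]*s+q[0],P[:,0]*s+P[:,1]*c+q[1],P[:,2]]
    r=least_squares(lambda q:(proj(ci,W(q))-uv).ravel(),x0)
    return r.x, np.round(r.fun.reshape(-1,2),1)
E
python3 - <<'E'
from h import *
from cell import manip, capture, camera_info
ci=camera_info("scene")
f=lambda L:(np.array(L)+.5)/5-.5+[280,140]
D=[[40,-55,12],[40,55,12],[-160,55,12],[-160,-55,12],[0,0,31]]
print(fit(ci,D,f([[165,268],[75,370],[430,493],[500,372],[185,310]]),[.8,-.3,0]))
C=[[22,-45,6],[22,45,6],[-180,45,6],[-180,-45,6],[-146,0,12.5],[-95,0,51]]
print(fit(ci,C,f([[360,82],[305,150],[635,235],[677,155],[605,170],[525,89]]),[.8,-.6,0]))
E
```

```text
(array([ 0.57976118, -0.10133537, -0.08542423]), array([[-0.3, -0.1],
       [-1.2,  0.2],
       [-0.1, -0.4],
       [ 1.5,  0.2],
       [ 0.2, -0.1]]))
(array([ 0.56308913, -0.3654831 , -0.04685829]), array([[-0.3, -0.2],
       [ 0.1, -0.4],
       [ 0.4, -0.7],
       [ 0.1,  0.5],
       [-0.6,  0. ],
       [ 0.2,  0.9]]))
```

Careful with the scale: shifts go in shares of 0.3 m and turns go in shares of pi/2 rad. That gives: 0.28 m / 0.3 = 0.9333, -0.27 m / 0.3 = -0.9, 0.336 rad / 1.5708 = 0.2139.

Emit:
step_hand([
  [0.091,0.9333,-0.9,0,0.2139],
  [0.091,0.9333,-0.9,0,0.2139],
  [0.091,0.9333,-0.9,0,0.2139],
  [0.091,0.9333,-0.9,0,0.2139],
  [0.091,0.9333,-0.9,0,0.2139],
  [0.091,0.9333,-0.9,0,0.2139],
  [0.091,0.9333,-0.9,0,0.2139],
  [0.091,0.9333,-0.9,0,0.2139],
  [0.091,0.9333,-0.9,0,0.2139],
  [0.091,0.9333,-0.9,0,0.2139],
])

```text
refused: offsets: the value is not of type 'object' (schema: type "object"). Nothing was moved.
```

The call was refused and nothing moved: it wants an object with the rows under "plan". Same move again in that form.

Emit:
step_hand(offsets={"plan": [[0.091,0.9333,-0.9,0,0.2139],[0.091,0.9333,-0.9,0,0.2139],[0.091,0.9333,-0.9,0,0.2139],[0.091,0.9333,-0.9,0,0.2139],[0.091,0.9333,-0.9,0,0.2139],[0.091,0.9333,-0.9,0,0.2139],[0.091,0.9333,-0.9,0,0.2139],[0.091,0.9333,-0.9,0,0.2139],[0.091,0.9333,-0.9,0,0.2139],[0.091,0.9333,-0.9,0,0.2139]]})

```text
time_s: 1.4
eef_pos: [0.3903, -0.3335, 0.2138]
tcp_rot: [[0.999, -0.049, -0.0], [-0.049, -0.999, 0.0], [-0.0, -0.0, -1.0]]
contact_force: [0.0, 0.7, 0.1]
opening: 0.0909
finger_force: 0.0
```

```bash
python3 - <<'E'
from cell import manip, capture, camera_info
import cv2,pickle
ci=camera_info("wrist");pickle.dump(ci,open("w1.pkl","wb"))
cv2.imwrite("pics/w1.png",capture("wrist")[:,:,::-1]); print(manip.get_obs()["eef_pos"])
E
```

```text
[ 0.39037447 -0.33337032  0.2138503 ]
```

View pics/w1.png

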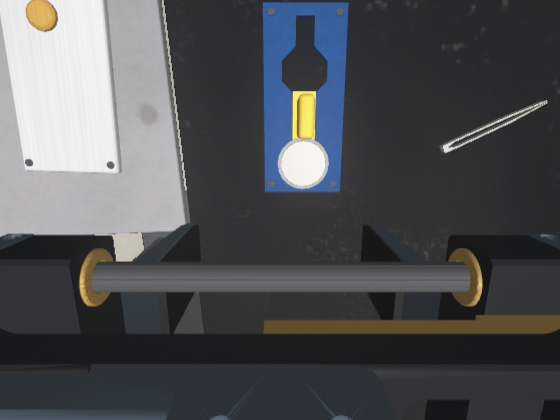

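The whole white carrier is visible, with plate corners (264,2), (348,3), (340,192), (265,191) and disc centre (303,163). The dock's front corners are (25,171) and (119,172), and the stud head is at (41,14).

```bash
python3 - <<'E'
from h import *
import pickle
ci=pickle.load(open("w1.pkl","rb"))
D=[[-160,55,12],[-160,-55,12],[0,0,31]]
q,r=fit(ci,D,[[25,171],[119,172],[41,14]],[.58,-.1,-.08]);print(q,r)
C=[[22,45,6],[22,-45,6],[-180,-45,6],[-180,45,6],[-146,0,12.5]]
c,r=fit(ci,C,[[264,2],[348,3],[340,192],[265,191],[303,163]],[.563,-.365,-.05]);print(c,r)
h=c[:2]-.095*np.array([np.cos(c[2]),np.sin(c[2])]);print("handle",h)
t=np.array([[.999,-.049],[-.049,-.999]]);print("tool d",(h-[.3904,-.3334])@t)
E
```

```text
[ 0.58277046 -0.10603066 -0.0830932 ] [[-0.  -0.4]
 [ 0.7  1.6]
 [-0.6 -0.9]]
[ 0.56547653 -0.36977966 -0.05449896] [[-0.7  0.2]
 [ 0.9 -0.5]
 [-0.3 -0.4]
 [-0.2  0.3]
 [ 0.2  0.6]]
handle [ 0.47061758 -0.36460482]
tool d [0.0816664  0.02724296]
```

To row units: 0.19 m / 0.3 = 0.6333, 0.06 m / 0.3 = 0.2, 0.005 rad / 1.5708 = 0.0032.

Emit:
step_hand(offsets={"plan": [[0.07,0.2733,0.09,0,0.0032],[0.07,0.2733,0.09,0,0.0032],[0.07,0.2733,0.09,0.2,0.0032],[0.07,0.2733,0.09,0.4,0.0032],[0.07,0.2733,0.09,0.5333,0.0032],[0.07,0.2733,0.09,0.6333,0.0032],[0.07,0.2733,0.09,0.6333,0.0032],[0.07,0.2733,0.09,0.6333,0.0032]]})

```text
time_s: 2.45
eef_pos: [0.4719, -0.3641, 0.025]
tcp_rot: [[0.999, -0.053, 0.001], [-0.053, -0.999, -0.001], [0.001, 0.001, -1.0]]
contact_force: [-0.4, 0.0, 0.3]
opening: 0.0703
finger_force: 0.0
```

Emit:
step_hand(offsets={"plan": [[0,0,0,0,0],[0,0,0,0,0],[0,0,0,0,0],[0,0,0,0,0],[0,0,0,0,0],[0,0,0,0,0]]})

```text
time_s: 3.2
eef_pos: [0.4715, -0.3633, 0.0239]
tcp_rot: [[0.999, -0.052, -0.0], [-0.052, -0.999, 0.0], [-0.0, -0.0, -1.0]]
contact_force: [-0.0, 0.0, 2.5]
opening: 0.0157
finger_force: 30.0
```

To row units: -0.264 m / 0.3 = -0.88, -0.05 m / 0.3 = -0.1667, 0.03 rad / 1.5708 = 0.0191.

Emit:
step_hand(offsets={"plan": [[0,0,0,-0.1,0],[0,0,0,-0.2,0],[0,0,0,-0.3333,0],[0,0,-0.1667,-0.3333,0.0191],[0,0.0667,-0.3333,-0.3333,0.0191],[0,0.1,-0.5,-0.3333,0.0191],[0,0.16,-0.6667,-0.3333,0.0191],[0,0.16,-0.8,-0.3333,0.0191],[0,0.16,-0.88,-0.3333,0.0191],[0,0.16,-0.88,-0.3333,0.0191]]})

```text
time_s: 4.45
eef_pos: [0.5328, -0.1008, 0.1236]
tcp_rot: [[0.997, -0.08, -0.001], [-0.08, -0.997, 0.0], [-0.001, -0.0, -1.0]]
contact_force: [-0.8, -0.8, -3.7]
opening: 0.016
finger_force: 30.0
```

Emit:
step_hand(offsets={"plan": [[0,0,0,0,0],[0,0,0,0,0]]})

```text
time_s: 4.7
eef_pos: [0.5331, -0.1029, 0.1239]
tcp_rot: [[0.997, -0.083, -0.0], [-0.083, -0.997, -0.0], [-0.0, 0.0, -1.0]]
contact_force: [0.4, -0.1, -3.3]
opening: 0.0156
finger_force: 30.0
```

```bash
python3 - <<'E'
from cell import manip, capture, camera_info
import cv2,pickle
ci=camera_info("wrist");o=manip.get_obs();pickle.dump((ci,o["eef_pos"],o["tcp_rot"]),open("w2.pkl","wb"))
cv2.imwrite("pics/w2.png",capture("wrist")[:,:,::-1])
E
```

```text
(no output)
```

View pics/w2.png

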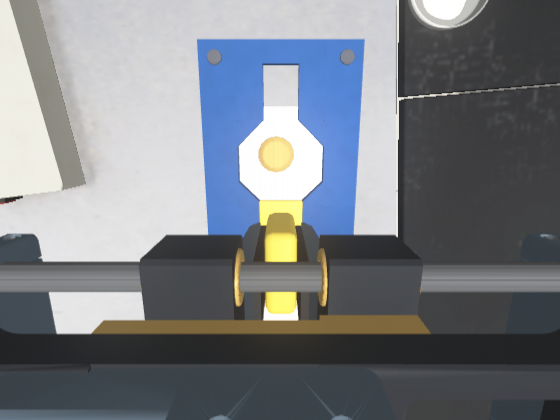

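The plate is held level. Its front corners are (198,40) and (364,40), and the slot end corners are (263,65) and (299,65). The hole spans columns 239–323 with its centre near (281,162). The stud head is inside it at (276,154), and the dock's far edge shows through the slot at row 107.

```bash
python3 - <<'E'
from h import *
import pickle
ci,e,T=pickle.load(open("w2.pkl","rb"))
P=np.array([[22,45,6],[22,-45,6],[10,10,6],[10,-10,6],[-45,25,6],[-45,-25,6]])/1000.
uv=np.array([[198,40],[364,40],[263,65],[299,65],[239,162],[323,162]],float)
from scipy.spatial.transform import Rotation as Ro
f=lambda q:(proj(ci,P@Ro.from_euler('ZY',[q[3],q[4]]).as_matrix().T+q[:3])-uv).ravel()
r=least_squares(f,[.628,-.11,.1,-.083,0]);q=r.x;print("plate",q,np.round(r.fun.reshape(-1,2),1))
def ray(p,z):
    d=ci["R"].T@np.linalg.solve(ci["mtx"],[*p,1]);c=-ci["R"].T@ci["t"];return (c+d*(z-c[2])/d[2])[:2]
s=ray([276,154],.031);print("stud",s,"dock edge",ray([281,107],.012))
for p in([263,122],[323,150],[299,122]): print(ray(p,.1),end=' ')
for n,o in(("hole",.045),):
    hc=q[:2]-.045*np.array([np.cos(q[3]),np.sin(q[3])]); print("hole",hc,"move tool",(s-hc)@T[:2,:2])
E
```

```text
plate [ 0.62722076 -0.11162321  0.0961241  -0.08464973 -0.08922523] [[ 0.2  0.2]
 [-0.1  0.1]
 [-0.  -0.7]
 [ 0.  -0.7]
 [ 1.1  0.6]
 [-1.1  0.6]]
stud [ 0.58273164 -0.10390253] dock edge [ 0.6200549 -0.1111823]
[ 0.6067537  -0.09928374] [ 0.58757564 -0.13353869] [ 0.6049605  -0.12035281] hole [ 0.58238189 -0.10781852] move tool [ 2.35636139e-05 -3.93151056e-03]
```

To row units: 0.08 m / 0.3 = 0.2667, 0.078 m / 0.3 = 0.26.

Emit:
step_hand(offsets={"plan": [[0,0,-0.0133,0.1,0],[0,0,-0.0133,0.2,0],[0,0,-0.0133,0.25,0],[0,0,-0.0133,0.26,0],[0,0,-0.0133,0.2667,0],[0,0,-0.0133,0.2667,0],[0,0,-0.0133,0.2667,0]]})

```text
time_s: 5.62
eef_pos: [0.5339, -0.0983, 0.0446]
tcp_rot: [[0.997, -0.082, 0.001], [-0.082, -0.997, -0.0], [0.001, 0.0, -1.0]]
contact_force: [-0.3, 0.5, -3.5]
opening: 0.0158
finger_force: 30.0
```

```bash
python3 - <<'E'
from cell import manip, capture, camera_info
import cv2,pickle
ci=camera_info("wrist");o=manip.get_obs();pickle.dump((ci,o["eef_pos"],o["tcp_rot"]),open("w3.pkl","wb"))
cv2.imwrite("pics/w3.png",capture("wrist")[:,:,::-1])
E
```

```text
(no output)
```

View pics/w3.png

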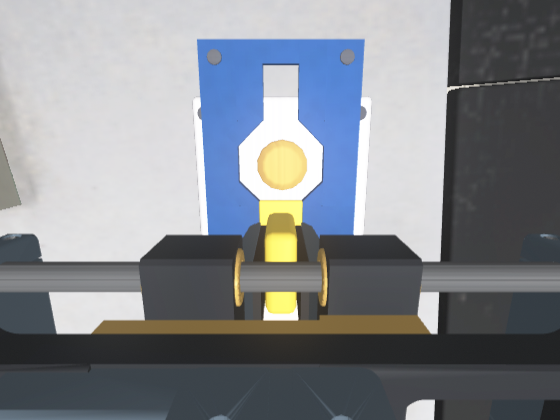

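The stud head at (282,164) is centred in the hole at (281,163). The dock edges are symmetric about the plate, so I'll lower it the rest of the way.

To row units: 0.007 m / 0.3 = 0.0233, 0.004 m / 0.3 = 0.0133.

Emit:
step_hand(offsets={"plan": [[0,0,0,0.0133,0],[0,0,0,0.0233,0],[0,0,0,0.0233,0],[0,0,0,0.0233,0]]})

```text
time_s: 6.18
eef_pos: [0.5335, -0.0982, 0.0369]
tcp_rot: [[0.997, -0.082, -0.0], [-0.082, -0.997, 0.0], [-0.0, -0.0, -1.0]]
contact_force: [0.5, -0.2, -3.9]
opening: 0.0162
finger_force: 30.0
```

Emit:
step_hand(offsets={"plan": [[0,0,0,0.0033,0],[0,0,0,0.0067,0],[0,0,0,0.0067,0],[0,0,0,0.0067,0]]})

```text
time_s: 6.68
eef_pos: [0.5337, -0.0982, 0.0359]
tcp_rot: [[0.997, -0.082, -0.0], [-0.082, -0.997, 0.0], [-0.0, -0.0, -1.0]]
contact_force: [-8.6, 2.2, 18.6]
opening: 0.0159
finger_force: 30.0
```

To row units: -0.001 m / 0.3 = -0.0033.

Emit:
step_hand(offsets={"plan": [[0.03,0,0,-0.0033,0],[0.03,0,0,-0.0033,0],[0.03,0,0,-0.0033,0],[0.03,0,0,-0.0033,0],[0,0,0,-0.0033,0],[0,0,0,-0.0033,0],[0,0,0,-0.0033,0],[0,0,0,-0.0033,0],[0,0,0,-0.0033,0]]})

```text
time_s: 7.8
eef_pos: [0.5335, -0.0982, 0.0359]
tcp_rot: [[0.997, -0.082, -0.0], [-0.082, -0.997, 0.0], [-0.0, 0.0, -1.0]]
contact_force: [0.2, 0.7, -1.5]
opening: 0.0155
finger_force: 30.0
```

```bash
python3 - <<'E'
from cell import manip, capture, camera_info
import cv2,pickle
ci=camera_info("wrist");o=manip.get_obs();pickle.dump((ci,o["eef_pos"],o["tcp_rot"]),open("w4.pkl","wb"))
cv2.imwrite("pics/w4.png",capture("wrist")[:,:,::-1])
E
```

```text
(no output)
```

View pics/w4.png

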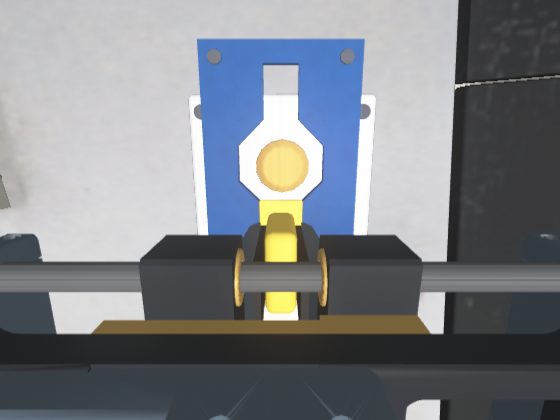

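The plate lies flat. The stud at (282,165) is centred, and the dock's far corners (190,97) and (375,97) straddle the plate evenly. Next I'll compute the slide distance.

```bash
python3 - <<'E'
from h import *
import pickle
ci,e,T=pickle.load(open("w4.pkl","rb"))
def ray(p,z):
    d=ci["R"].T@np.linalg.solve(ci["mtx"],[*p,1]);c=-ci["R"].T@ci["t"];return ((c+d*(z-c[2])/d[2])[:2]-e[:2])@T[:2,:2]*1000
for n,p,z in(("stud",[282,165],.031),("dockL",[190,97],.012),("dockR",[375,97],.012),("dL2",[196,235],.012),("dR2",[368,235],.012),("plL",[198,40],.018),("plR",[364,40],.018),("slot",[281,65],.018)):print(n,ray(p,z).round(1))
E
```

```text
stud [49.9  1.3]
dockL [ 87.1 -51.6]
dockR [86.9 55.1]
dL2 [  3.4 -53.6]
dR2 [ 3.2 56.4]
plL [115.6 -43.7]
plR [115.4  45.5]
slot [103.    0.9]
```

Emit:
step_hand(offsets={"plan": [[0,-0.0267,0,0,0],[0,-0.0533,0,0,0],[0,-0.08,0.001,0,0],[0,-0.1067,0.0017,0,0],[0,-0.1333,0.0017,0,0],[0,-0.15,0.0017,0,0],[0,-0.15,0.0017,0,0],[0,-0.15,0.0017,0,0]]})

```text
time_s: 8.85
eef_pos: [0.4888, -0.095, 0.0359]
tcp_rot: [[0.997, -0.082, -0.0], [-0.082, -0.997, 0.0], [-0.0, -0.0, -1.0]]
contact_force: [-0.4, -0.4, -3.4]
opening: 0.0157
finger_force: 30.0
```

```bash
python3 - <<'E'
from cell import manip, capture, camera_info
import cv2,pickle
ci=camera_info("wrist");o=manip.get_obs();pickle.dump((ci,o["eef_pos"],o["tcp_rot"]),open("w5.pkl","wb"))
cv2.imwrite("pics/w5.png",capture("wrist")[:,:,::-1])
E
```

```text
(no output)
```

View pics/w5.png

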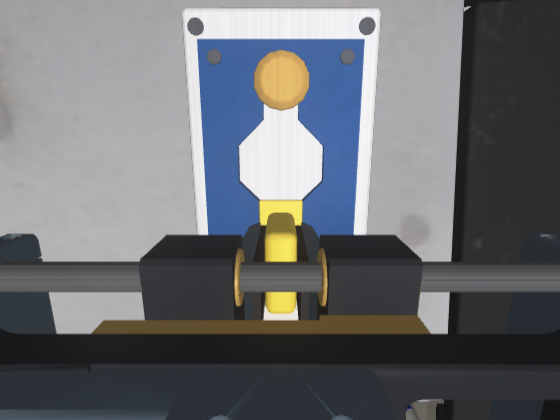

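The stud head at (282,81) now covers the slot's closed end. The plate corners (198,40) and (364,40) sit evenly inside the dock corners (183,10) and (379,10).

```bash
python3 - <<'E'
from h import *
import pickle
ci,e,T=pickle.load(open("w5.pkl","rb"))
def ray(p,z):
    d=ci["R"].T@np.linalg.solve(ci["mtx"],[*p,1]);c=-ci["R"].T@ci["t"];return ((c+d*(z-c[2])/d[2])[:2]-e[:2])@T[:2,:2]*1000
for n,p,z in(("stud",[281.5,81],.031),("dockL",[183,10],.012),("dockR",[379,10],.012),("plL",[198,40],.018),("plR",[364,40],.018),("dL2",[198,235],.012),("dR2",[367,235],.012)):print(n,ray(p,z).round(1))
E
```

```text
stud [93.   1.1]
dockL [132.  -52.3]
dockR [131.8  54.2]
plL [115.6 -43.7]
plR [115.4  45.5]
dL2 [  3.4 -52.3]
dR2 [ 3.2 55.8]
```

To row units: -0.13 m / 0.3 = -0.4333, -0.001 m / 0.3 = -0.0033.

Emit:
step_hand(offsets={"plan": [[0,-0.0033,0,0,0],[0,-0.0033,0,0,0],[0.06,-0.0033,0,0,0],[0.06,-0.0033,0,0,0],[0.06,-0.0033,0,0,0],[0.06,-0.0033,0,0,0],[0.06,-0.0033,0,-0.0333,0],[0.06,-0.0033,0,-0.1,0],[0.06,-0.0033,0,-0.2667,0],[0.06,-0.0033,0,-0.4333,0]]})

```text
time_s: 10.15
eef_pos: [0.4874, -0.0948, 0.1678]
tcp_rot: [[0.997, -0.082, -0.0], [-0.082, -0.997, 0.0], [-0.0, -0.0, -1.0]]
contact_force: [0.9, 0.1, -0.2]
opening: 0.0602
finger_force: 0.0
```

Emit:
step_hand(offsets={"plan": [[0.06,0,0,-0.1667,0],[0.06,-0.1,0,-0.2333,0],[0.06,-0.1667,0,-0.2333,0],[0.06,-0.1667,0,-0.2333,0],[0.06,-0.1667,0,-0.2333,0]]})

```text
time_s: 10.78
eef_pos: [0.4384, -0.0909, 0.2362]
tcp_rot: [[0.997, -0.082, 0.001], [-0.082, -0.997, -0.0], [0.001, 0.0, -1.0]]
contact_force: [-0.3, 0.3, -1.7]
opening: 0.0599
finger_force: 0.0
```

```bash
python3 - <<'E'
from cell import manip, capture, camera_info
import cv2,pickle
ci=camera_info("wrist");o=manip.get_obs();pickle.dump((ci,o["eef_pos"],o["tcp_rot"]),open("w6.pkl","wb"))
cv2.imwrite("pics/w6.png",capture("wrist")[:,:,::-1])
E
```

```text
(no output)
```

View pics/w6.png

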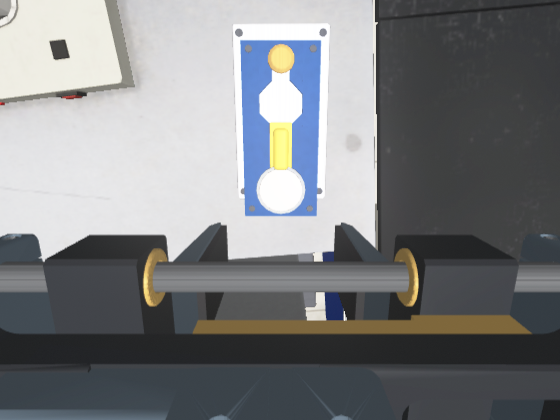

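The plate lies straight and centred on the dock, with the stud head at (281,59) in the closed end and the disc at (281,190) over the dock's long side. The gripper is clear.

```bash
python3 -c "
from cell import manip, capture, camera_info
print(manip.job_done())"
```

```text
the job is handed in; nothing more can be done
None
```

The white carrier is locked on the dock: flat, straight, with the stud in the slot's closed end and the gripper clear. The black carrier was never touched, and I handed the job in at about 11 s of robot time.

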